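Load a laminate coupon into the cure box through its sprung light flap

TASK

Unclip the carrier with the red laminate coupon from the parking rack by lifting it out of its catch (the black tab is its handle), bring it to the cure box and push it nose first through the orange sprung flap until its nose meets the backstop and the flap has fallen shut behind the tray; then let go. Let only the carrier push the flap open, never the gripper or arm, keep the carrier from tipping over, and leave the blue carrier, the jar, the cup and the green scrap coupon where they are.

Things in the scene. Friction and masses are not known exactly. Their poses are not given: they have to be found in the camera images.
- red_grip (a point): Point in the black grip tab of the red carrier, the one to load. The tab is an upright plate 20 long (x) x 14 thick (y) x 60 mm tall; the point is on its centre line, 40 mm above the carrier's flat underside, 20 mm below the tab's top. Grip across the 14 mm (along y). x = towards the carrier's nose, y = across, z = up. Parked at the start in either bay of the rack.
- red_tray (a point): Centre of the red carrier's tray, half-way up: 10 mm above its underside, 35 mm behind its nose, 152 mm ahead of the tab's centre line, same axes. The tray is 70 long x 60 wide x 20 mm high, the red coupon let into its top. The whole carrier weighs about 0.13 kg, half of it in the tray; held by the tab alone, its nose may sag.
- red_tail (a point): Point in the red carrier's tail bar (14 wide x 8 mm high, joins tray and tab, same flat underside), 32 mm ahead of the tab's centre line. When parked, a pair of sprung rollers on the rack grips over the bar here; a straight lift at the tab of about 6 to 12 N snaps it free within the first 20 mm.
- blue_grip (a point): The same point of the other, identical carrier with a blue coupon, parked in the other bay; leave it there.
- blue_tray (a point): Centre of the blue carrier's tray, half-way up.
- rack: Blue parking rack fixed to the table, 175 x 200 mm. Origin on the table midway between the two grip tabs; bays at y = +65 and -65 mm, carriers parked along +x, undersides 14 mm above the table, tabs overhanging the rack's edge. Black roller blocks 38 mm high beside the tail bars, 23 to 41 mm ahead of the tabs' centre lines; stops beside the trays 23 mm high.
- mouth (a point): Middle of the cure box's mouth, at floor level, 6 mm above the table. x = into the box, y = across, z = up. The box, fixed, grey with a see-through amber roof, is 100 wide, 150 long and 95 mm high; the mouth is 88 wide and 36 mm high, closed by the flap.
- apron_end (a point): Outer end of the apron, 110 mm in front of the mouth: a flat plate level with the box floor, 6 mm above the table and 100 mm wide, with two guides 7 mm high on it, about 79 mm apart (in the clear) at the outer end, tapering to 67 mm at the mouth; 68 mm inside the box. Same axes.
- backstop (a point): Foot of the black backstop inside the box, 112 mm beyond the mouth, same axes. With the nose against it the tray centre is 77 mm inside the mouth and the tab stays 75 mm outside.
- flap (a joint): Orange flap hinged along the mouth's top edge, 34 mm deep; rad, 0 = shut, grows as it swings into the box (stop at 1.5). A spring always shuts it; pushing its lower edge in takes 1.5 to 3.5 N. A notch 26 wide x 12 mm high in the middle of its lower edge lets it shut fully over the tail bar once the tray's rear is about 35 mm inside the mouth.
- flap_mid (a point): Point in the flap, 11 mm below its hinge.
- jar_mid (a point): Middle of an amber jar, 66 mm across and 70 mm high, at the far side. Leave alone.
- cup_mid (a point): Middle of a white cup, 72 mm across and 60 mm high, at the far side. Leave alone.
- scrap_mid (a point): Middle of a green scrap coupon lying flat, 70 x 45 x 8 mm, on the near side. Leave alone.
Not all that is in view belongs to the job. Leave any pink look-alike of the part that bears red_grip alone.

How it is judged:
By the outcome, as a careful person would: the job done as asked, in the order asked, and still so for the second after the job is handed in, with the robot touching nothing.
It also fails if it takes over 45 s, if anything falls off the work surface, if the arm or the gripper's body presses on something with over 40 N, if the wrist force passes 120 N, or if a joint passes its speed limit or range.

ROBOT

A 7-joint arm with a two-finger parallel gripper is mounted at the origin on the work surface. World frame = base frame: x ahead of the robot, y to its left, z up, the work surface at z = 0. Lengths are in m, angles in rad, forces in N, time in s.
With the tool pointing down it reaches from about 0.425 to 1.025 m from the base axis. Payload 9.4 kg.
Tool frame: the origin (TCP) lies between the finger pads; the fingertips stand 11 mm ahead of it and the grasp point (between the pads) lies 8 mm behind it; y points along the fingers, z is the direction in which the jaws open and shut, and the axes are right-handed (so a half turn about y gives the same grasp; the last joint's range is limited). The gripper opens to 93 mm and grips with 3 to 60 N. Pads are 15 mm wide; open, the fingers measure 128 mm over their backs; the gripper's body (75 mm by 188 mm) begins 65 mm behind the grasp point.
Start: joints at [-1.386, 0.599, -0.003, 1.599, 0.002, 0.943, -0.08], TCP at [0.188, 0.7, 0.23] pointing down, gripper open.
Joint ranges: [-2.57, 2.57], [-0.35, 1.97], [-1.29, 1.29], [0.11, 2.56], [-1.05, 4.19], [0.11, 1.86], [-2.63, 2.63]. Speed limits (rad/s): [2.22, 2.22, 3.01, 3.01, 3.14, 3.14, 3.14].

INTERFACE

Orientations are given as a unit quaternion [w, x, y, z].
In Python, from bench import robot, vision, workorder gives the robot as it stands.
- The arm moves only by the tool drive_tool, never from a script. Its argument "plan" is a list of rows, each an object of numbers: "dx", "dy", "dz": the shift along the tool's x, y, z in cm; "ax", "ay", "az": the turn, a rotation vector about the tool's x, y, z in rad; "gripper": the closure, from 0 (fully open) to 1 (shut). A call has 1 to 20 rows; each row shifts and turns the commanded pose from where the row before left it, along the tool's axes as they then stand; what a row does not reach is not made up. A row lasts 1/8 s, in which the tool goes at most 62.5 mm and 10.7 degrees, less where a joint would pass 70% of its speed; a pose out of reach is approached as far as the arm can. A call is refused whole if a number of a shift passes 6.25 or a number of a turn 0.188, either way. A call with a gripper value outside its range is refused whole. The fingers move at their own pace and stop on an object; "squeeze" is the grip in N (left out, the last holds). Time passes only in rows, so rows that do not move let the fingers close. It gives the time, the measured TCP pose, the force and the opening at its end, in the units of the state.
- robot.read_state(): the state, without advancing time (a new reading comes with each control period).
- vision.camera(name): name is "scene" or "top" or "wrist"; returns a dict with "img" (420x560x3 uint8, red, green, blue), "z_map" (420x560 float32, m along the optical axis (not along the pixel's ray), 0 where there is no reading), "fx", "fy", "cx", "cy" (pixels), "k1" (the pictures are not rectified: a ray, as slopes to the right and down, at radius r is drawn at 1 + k1 r^2 times it, then the intrinsics apply), "extrinsics" (4x4, takes a point from camera to world coordinates). Camera axes: x right, y down, z forward; pixel columns grow to the right and rows downward; lengths in m; the calibration is good to about 2 mm. A picture is of the moment at which its call begins.
- workorder.sign_off(): hands the job in, once; it reports no verdict.
The state is a dict: "time": time; "q": joint angles; "qvel": joint speeds; "joint_torque": joint torques, N m; "position": TCP position; "tool_rot": TCP orientation; "wrist_force": force on the tool from outside, world axes, zero at the start; "torque": the same for the moment, N m; "gripper_width": finger opening in m.
Only numpy, scipy, OpenCV 4.12 (cv2) and the standard library are available. Lean on these libraries where they do the work, as an engineer would, in place of code of your own. Each camera call takes 0.05 s, during which the arm holds its last target. There are 200 camera calls.

## Working session

There is one attempt and no reset: what is moved stays moved. The work goes in short steps, Python scripts to look and compute and a tool call to move; the robot and the scene stay as the last step left them, time stands still between calls to the robot, and variables do not carry over. Pictures are saved under pics/ and viewed, about 8 in all and at most 12, crops included, and the job is handed in when it is done.

Besides the shell and the picture viewer there is one more tool, called after "Call:" as name(argument=value, ...), one argument or row to a line, values as JSON. drive_tool: Moves the arm, as the interface text tells. Its arguments: {"type":"object","properties":{"plan":{"type":"array","items":{"type":"object","properties":{"dx":{"type":"number"},"dy":{"type":"number"},"dz":{"type":"number"},"ax":{"type":"number"},"ay":{"type":"number"},"az":{"type":"number"},"gripper":{"type":"number"}}}},"squeeze":{"type":"number"}},"required":["plan"]}

```bash
mkdir -p pics; cat > h.py <<'E'
import numpy as np, cv2
from bench import robot, vision, workorder
from scipy.spatial.transform import Rotation as R
def cam(n):
    return vision.camera(n)
def rays(c,uv):
    uv=np.atleast_2d(np.array(uv,float))
    K=np.array([[c['fx'],0,c['cx']],[0,c['fy'],c['cy']],[0,0,1]])
    d=np.c_[(uv[:,0]-c['cx'])/c['fx'],(uv[:,1]-c['cy'])/c['fy']]
    u=d.copy()
    for _ in range(20): u=d/(1+c['k1']*(u**2).sum(1,keepdims=True))
    return np.c_[u,np.ones(len(u))]
def plane(c,uv,z):
    T=np.array(c['extrinsics']); r=rays(c,uv)@T[:3,:3].T; o=T[:3,3]
    return o+r*((z-o[2])/r[:,2])[:,None]
def depthpt(c,uv):
    T=np.array(c['extrinsics']); r=rays(c,uv); uv=np.atleast_2d(uv).astype(int)
    return (r*c['z_map'][uv[:,1],uv[:,0]][:,None])@T[:3,:3].T+T[:3,3]
def save(c,n): cv2.imwrite('pics/'+n+'.png',cv2.cvtColor(c['img'],cv2.COLOR_RGB2BGR))
def tool():
    s=robot.read_state(); q=s['tool_rot']; return np.array(s['position']),R.from_quat([q[1],q[2],q[3],q[0]]).as_matrix(),s
E
python3 - <<'E'
from h import *
import pickle
cs={n:cam(n) for n in('scene','top')}
pickle.dump(cs,open('c0.pkl','wb'))
for n in cs: save(cs[n],n+'0'); print(n,np.round(cs[n]['extrinsics'],3).tolist(),cs[n]['fx'],cs[n]['k1'])
p,M,s=tool(); print(p,M.round(3),s)
E
```

```text
scene [[0.508, 0.603, -0.615, 1.204], [0.861, -0.338, 0.38, -0.351], [0.021, -0.722, -0.691, 0.803], [0.0, 0.0, 0.0, 1.0]] 426.70417876122644 0.02435133745380489
top [[0.022, -0.988, 0.156, 0.342], [-1.0, -0.019, 0.018, 0.035], [-0.015, -0.156, -0.988, 1.276], [0.0, 0.0, 0.0, 1.0]] 414.7426871128496 -0.12354418772259505
[0.18756841 0.6998955  0.22887181] [[ 0.966 -0.     0.259]
 [-0.259 -0.001  0.966]
 [ 0.    -1.    -0.001]] {'time': 0.1, 'q': array([-1.38568032,  0.60002571, -0.00254134,  1.60001785,  0.00182251,
        0.94291102, -0.07980628]), 'qvel': array([-0.00058832, -0.00274464,  0.00094505, -0.00151462,  0.0008489 ,
       -0.00207422, -0.00026571]), 'joint_torque': array([ 3.67794681e-03, -7.66561389e+01,  1.50172882e+00, -2.52936888e+01,
       -5.23113075e-02,  1.36613706e-02,  3.85073145e-05]), 'position': array([0.18756841, 0.6998955 , 0.22887181]), 'tool_rot': array([-0.70057861,  0.70154018, -0.09229039,  0.09226846]), 'wrist_force': array([-0.25600852,  0.01487013, -0.0737457 ]), 'torque': array([-0.00413034,  0.05002424,  0.03230504]), 'gripper_width': 0.09313753657633864}
```

View pics/scene0.png

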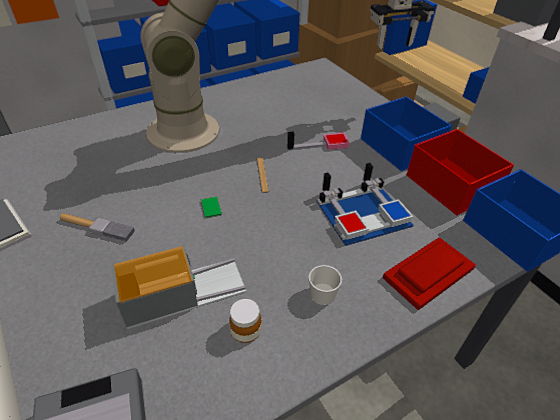

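View pics/top0.png

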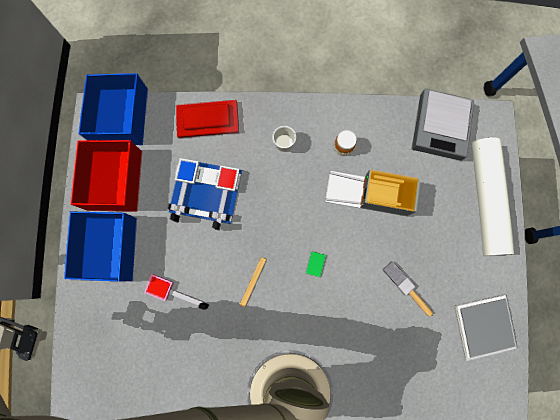

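Scene view: candidates for the red carrier are the one in the rack (scene: tray (350,223), tab (327,183); top: tray (228,178), tab about (233,220)), the pink-framed look-alike on the table (scene (335,140); top (160,288)), and the blue carrier (tab (368,172); top (187,171)). The red box and lid are other distractors. I choose the one in the rack with the red coupon, and check it in a close crop.

```bash
python3 - <<'E'
from h import *
import pickle
cs=pickle.load(open('c0.pkl','rb'))
a=cv2.resize(cs['scene']['img'][150:250,300:420],None,fx=4,fy=4,interpolation=cv2.INTER_CUBIC)
b=cv2.resize(cs['top']['img'][140:240,150:250],None,fx=4,fy=4,interpolation=cv2.INTER_CUBIC)[:400,:320]
cc=cv2.resize(cs['scene']['img'][230:330,100:260],None,fx=3.5,fy=3.5)[:, :]
im=np.zeros((400,800,3),np.uint8); im[:,:480]=a; im[:,480:]=b
cv2.imwrite('pics/crop1.png',im[:,:,::-1])
c=cs['top']; hsv=cv2.cvtColor(c['img'],cv2.COLOR_RGB2HSV)
def blobs(c,m,roi,z,amin=20):
    mm=np.zeros_like(m); u0,v0,u1,v1=roi; mm[v0:v1,u0:u1]=m[v0:v1,u0:u1]
    n,l,st,ce=cv2.connectedComponentsWithStats(mm.astype(np.uint8))
    for i in range(1,n):
        if st[i,4]>=amin: print(ce[i].round(1),st[i],plane(c,ce[i],z).round(4)[0],depthpt(c,ce[i].round()).round(3)[0])
H,S,V=cv2.split(hsv)
for n in cs:
  c=cs[n]; H,S,V=cv2.split(cv2.cvtColor(c['img'],cv2.COLOR_RGB2HSV))
  roi={'top':(160,150,245,240),'scene':(310,150,420,250)}[n]
  print(n,'red');blobs(c,((H<8)|(H>172))&(S>150)&(V>120),roi,.034)
  print('black');blobs(c,(V<45),roi,.074,6)
  print('blue');blobs(c,(H>100)&(H<125)&(S>120)&(V>180),roi,.034)
  roi={'top':(310,150,450,230),'scene':(100,230,260,330)}[n]
  print('amber');blobs(c,(H>10)&(H<25)&(S>150)&(V>120),roi,.101)
  print('apron white');blobs(c,(S<40)&(V>190),roi,.006)
E
```

```text
scene red
[351.6 222.2] [339 213  27  19 306] [0.6452 0.2065 0.034 ] [0.645 0.208 0.034]
black
[367.7 171.4] [363 163  10  18 114] [0.5388 0.3364 0.074 ] [0.525 0.352 0.06 ]
[326.2 181.4] [323 173   8  18 106] [0.5182 0.2121 0.074 ] [0.503 0.223 0.06 ]
[380.7 183. ] [379 178   5  10  27] [0.5946 0.3357 0.074 ] [0.561 0.375 0.033]
[363.9 186.6] [361 182   7  10  47] [0.5842 0.287  0.074 ] [0.55  0.323 0.032]
[339.9 193.3] [338 188   5  10  27] [0.575  0.2154 0.074 ] [0.539 0.248 0.034]
[322. 197.] [319 193   7  10  43] [0.5642 0.1669 0.074 ] [0.528 0.196 0.033]
blue
amber
[151.4 273.2] [ 115  247   77   55 2659] [ 0.6096 -0.2901  0.101 ] [ 0.605 -0.29   0.096]
apron white
[217.8 280.4] [194 262  49  35 851] [ 0.6243 -0.1575  0.006 ] [ 0.622 -0.156  0.004]
[216.7 297.6] [198 290  48  15 103] [ 0.666 -0.179  0.006] [ 0.666 -0.179  0.004]
[244.2 310.7] [230 299  29  24 536] [ 0.7261 -0.1416  0.006 ] [ 0.766 -0.159  0.071]
top red
[226.8 177.7] [218 168  18  20 279] [0.6437 0.206  0.034 ] [0.642 0.205 0.036]
black
[169.2 206.3] [168 204   3   6  12] [0.544  0.3695 0.074 ] [0.551 0.381 0.036]
[186.6 209.6] [185 207   4   6  23] [0.5352 0.3164 0.074 ] [0.541 0.325 0.03 ]
[174.6 217.1] [170 213  10   9  58] [0.5122 0.3511 0.074 ] [0.515 0.354 0.058]
[210. 214.] [209 212   3   5   9] [0.5234 0.2457 0.074 ] [0.529 0.252 0.038]
[227.3 217.3] [226 215   4   6  21] [0.5146 0.1941 0.074 ] [0.521 0.2   0.034]
[215.9 225. ] [212 221   8   9  48] [0.491  0.2267 0.074 ] [0.491 0.227 0.073]
blue
[186.2 170.2] [177 161  19  20 264] [0.6657 0.3341 0.034 ] [0.665 0.334 0.038]
amber
[391.7 190.3] [ 367  170   51   41 1580] [ 0.5994 -0.2845  0.101 ] [ 0.601 -0.287  0.096]
apron white
[344.5 188.8] [ 325  171   40   37 1033] [ 0.6217 -0.1606  0.006 ] [ 0.621 -0.159  0.005]
```

View pics/crop1.png

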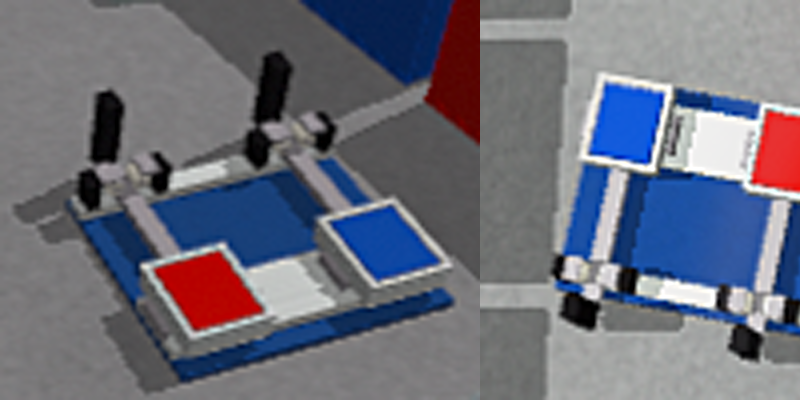

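Crop: rack's right bay (scene) has the red coupon in a white frame, with black tab at crop (108,130) and rollers around its tail bar; blue is in the other bay. Choice confirmed. Now the box yaw.

```bash
python3 - <<'E'
from h import *
import pickle
cs=pickle.load(open('c0.pkl','rb'))
for n in cs:
  c=cs[n]; H,S,V=cv2.split(cv2.cvtColor(c['img'],cv2.COLOR_RGB2HSV))
  roi={'top':(310,150,450,230),'scene':(100,230,250,330)}[n]
  for nm,m,z in(('roof',(H>10)&(H<25)&(S>150)&(V>90),.096),('apron',(S<45)&(V>150),.006)):
    mm=np.zeros_like(H); u0,v0,u1,v1=roi; mm[v0:v1,u0:u1]=m[v0:v1,u0:u1]
    k,_=cv2.findContours(cv2.morphologyEx(mm,3,np.ones((5,5))),0,1); k=max(k,key=cv2.contourArea)
    P=plane(c,k[:,0],z)[:,:2]
    r=cv2.minAreaRect((P*1000).astype(np.float32)); print(n,nm,np.round(r[0],1),np.round(r[1],1),round(r[2],1),cv2.boxPoints(r).round(0).tolist())
  m=(V<255)
E
python3 - <<'E'
from h import *
p,M,s=tool()
g=np.array([.491,.227,.25]); print('tool delta cm',M.T@(g-p)*100)
E
```

```text
scene roof [ 604.5 -286.7] [141.7 101.4] 80.9 [[543.0, -349.0], [643.0, -365.0], [666.0, -225.0], [566.0, -209.0]]
scene apron [ 622.1 -160.2] [109.7 101.1] 80.8 [[563.0, -206.0], [663.0, -222.0], [681.0, -114.0], [581.0, -98.0]]
top roof [ 602.1 -279.1] [156.8  99.5] 81.2 [[541.0, -349.0], [639.0, -364.0], [663.0, -209.0], [565.0, -194.0]]
top apron [ 624.6 -277.8] [255.5 453. ] 1.0 [[493.0, -53.0], [501.0, -506.0], [756.0, -502.0], [748.0, -49.0]]
tool delta cm [ 41.54720165  -2.05556855 -37.82958503]
```

Call:
drive_tool(
  plan=[
    {"dx":4.15,"dz":-3.78},
    {"dx":4.15,"dz":-3.78},
    {"dx":4.15,"dz":-3.78},
    {"dx":4.15,"dz":-3.78},
    {"dx":4.15,"dz":-3.78},
    {"dx":4.15,"dz":-3.78},
    {"dx":4.15,"dz":-3.78},
    {"dx":4.15,"dz":-3.78},
    {"dx":4.15,"dz":-3.78},
    {"dx":4.15,"dz":-3.78},
    {"ay":-0.11,"gripper":0.4},
    {"gripper":0.4},
    {},
    {},
  ],
  squeeze=55,
)

```text
invalid input at $.plan[0]: expected keys dx, dy, dz, ax, ay, az, gripper
```

```bash
python3 - <<'E'
from h import *
import pickle
c=cam('wrist'); pickle.dump(c,open('w1.pkl','wb')); save(c,'w1')
p,M,s=tool(); print(p,M.round(3),s['gripper_width'],s['q'].round(2)); print(np.round(c['extrinsics'],3))
E
```

```text
[0.18755688 0.69995195 0.22894838] [[ 0.966 -0.     0.259]
 [-0.259 -0.001  0.966]
 [ 0.    -1.    -0.001]] 0.0931517671355663 [-1.39  0.6  -0.    1.6   0.    0.94 -0.08]
[[ 0.259  0.926  0.275  0.11 ]
 [ 0.966 -0.248 -0.075  0.72 ]
 [-0.001  0.285 -0.958  0.384]
 [ 0.     0.     0.     1.   ]]
```

View pics/w1.png

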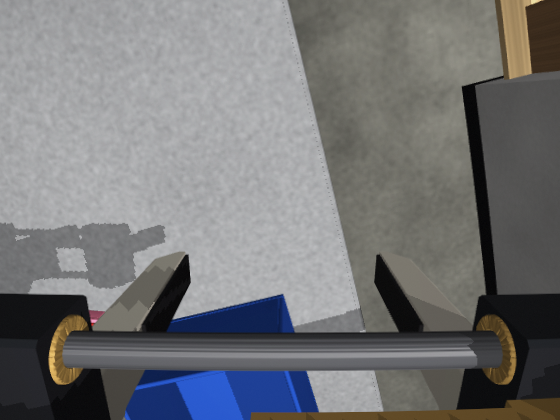

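The call was refused, so the picture only shows the start pose (fingers at (180,270) and (385,270), bin below). All keys are required in each row.

Call:
drive_tool(
  plan=[
    {"dx":4.15,"dy":0,"dz":-3.78,"ax":0,"ay":0,"az":0,"gripper":0},
    {"dx":4.15,"dy":0,"dz":-3.78,"ax":0,"ay":0,"az":0,"gripper":0},
    {"dx":4.15,"dy":0,"dz":-3.78,"ax":0,"ay":0,"az":0,"gripper":0},
    {"dx":4.15,"dy":0,"dz":-3.78,"ax":0,"ay":0,"az":0,"gripper":0},
    {"dx":4.15,"dy":0,"dz":-3.78,"ax":0,"ay":0,"az":0,"gripper":0},
    {"dx":4.15,"dy":0,"dz":-3.78,"ax":0,"ay":0,"az":0,"gripper":0},
    {"dx":4.15,"dy":0,"dz":-3.78,"ax":0,"ay":0,"az":0,"gripper":0},
    {"dx":4.15,"dy":0,"dz":-3.78,"ax":0,"ay":0,"az":0,"gripper":0},
    {"dx":4.15,"dy":0,"dz":-3.78,"ax":0,"ay":0,"az":0,"gripper":0},
    {"dx":4.15,"dy":0,"dz":-3.78,"ax":0,"ay":0,"az":0,"gripper":0},
    {"dx":0,"dy":0,"dz":0,"ax":0,"ay":-0.11,"az":0,"gripper":0.4},
    {"dx":0,"dy":0,"dz":0,"ax":0,"ay":0,"az":0,"gripper":0.4},
    {"dx":0,"dy":0,"dz":0,"ax":0,"ay":0,"az":0,"gripper":0.4},
  ],
  squeeze=55,
)

```text
time: 1.78
position: [0.4903, 0.2284, 0.2296]
tool_rot: [0.705, -0.705, 0.054, -0.054]
wrist_force: [0.0, -0.4, 0.9]
gripper_width: 0.0675
```

```bash
python3 - <<'E'
from h import *
import pickle
c=cam('wrist'); pickle.dump(c,open('w1.pkl','wb')); save(c,'w2')
p,M,s=tool(); print(p,M.round(3),s['gripper_width'],s['q'].round(2)); print(np.round(c['extrinsics'],3))
E
```

```text
[0.49023527 0.22853924 0.22957874] [[ 0.988 -0.     0.152]
 [-0.152  0.     0.988]
 [-0.    -1.     0.   ]] 0.06357450982418623 [-0.53  0.38 -0.01  2.02  0.    0.74  0.87]
[[ 0.153  0.947  0.282  0.411]
 [ 0.988 -0.146 -0.043  0.24 ]
 [ 0.     0.285 -0.959  0.385]
 [ 0.     0.     0.     1.   ]]
```

View pics/w2.png

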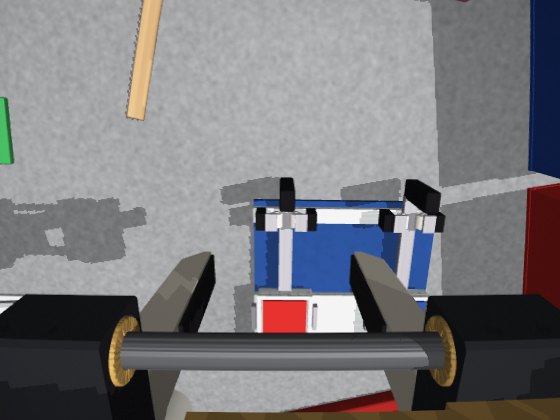

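Wrist view: the tab of the red carrier is at (287,190) with rollers beside it, bar vertical in the image (yaw matches), coupon red at (285,316).

```bash
python3 - <<'E'
from h import *
import pickle
c=pickle.load(open('w1.pkl','rb')); p,M,s=tool()
vv,uu=np.mgrid[165:225,265:310]; uv=np.c_[uu.ravel(),vv.ravel()]; P=depthpt(c,uv)
V=c['img'][uv[:,1],uv[:,0]].max(1)
t=P[(P[:,2]>.045)&(V<70)]; L=(t-p)@M
print(len(t),'z',np.percentile(t[:,2],[5,50,95]),'tool x',np.percentile(L[:,0],[3,50,97]),'tool z',np.percentile(L[:,2],[3,50,97]))
top=t[t[:,2]>.0705]; l=(top-p)@M; print('top',len(top),top.mean(0),l.min(0),l.max(0))
# by plane rays: bar edges along rows 230..285
H,S,Vv=cv2.split(cv2.cvtColor(c['img'],cv2.COLOR_RGB2HSV))
for v in (235,250,265,280):
    row=np.where(S[v,265:310]<60)[0]+265; print(v,row.min(),row.max(),((plane(c,[[row.min(),v],[row.max()+1,v]],.022)-p)@M)[:,2])
for v in (185,192,200,205):
    row=np.where(Vv[v,268:308]<60)[0]+268; print('tab',v,row.min(),row.max(),((plane(c,[[row.min(),v],[row.max()+1,v]],.06)-p)@M)[:,[0,2]].tolist())
m=((H<8)|(H>172))&(S>150); m[:290]=0;m[335:]=0;m[:,:250]=0;m[:,320:]=0
v,u=np.nonzero(m[:330]); print('red',u.min(),u.max(),v.min(),((plane(c,[[u.min(),v.min()],[u.max()+1,v.min()]],.034)-p)@M))
E
```

```text
416 z [0.05160449 0.07390405 0.07535774] tool x [-0.00656821 -0.00015621  0.01193668] tool z [-0.00261057  0.00355301  0.0097165 ]
top 328 [0.492712   0.2316982  0.07694178] [-0.08037019 -0.15537445 -0.00263573] [0.01313802 0.15898492 0.01069231]
235 279 292 [-0.00405653  0.01075483]
250 279 291 [-0.00411488  0.00981763]
265 279 291 [-0.00417542  0.00994378]
280 279 291 [-0.00423827  0.01007552]
tab 185 280 293 [[-0.007777533695081628, -0.002648602781352697], [-0.007765336687934825, 0.010083619439955909]]
tab 192 280 294 [[-0.0012323098284223034, -0.002665080141771474], [-0.0012187752501549663, 0.011051638738157513]]
tab 200 279 295 [[0.006335017188907745, -0.0036044285086606798], [0.006351165515543728, 0.012040225675161591]]
tab 205 279 294 [[0.011114205684327716, -0.0036202659430601605], [0.011129923342747428, 0.011163148812567037]]
red 263 305 300 [[ 0.12546025  0.19554606 -0.02157158]
 [ 0.12552611  0.19555068  0.02508882]]
```

Call:
drive_tool(
  plan=[
    {"dx":0.3,"dy":0,"dz":0.35,"ax":0,"ay":0,"az":0,"gripper":0.4},
    {"dx":0,"dy":5,"dz":0,"ax":0,"ay":0,"az":0,"gripper":0.4},
    {"dx":0,"dy":5,"dz":0,"ax":0,"ay":0,"az":0,"gripper":0.4},
    {"dx":0,"dy":4,"dz":0,"ax":0,"ay":0,"az":0,"gripper":0.4},
    {"dx":0,"dy":2.5,"dz":0,"ax":0,"ay":0,"az":0,"gripper":0.4},
    {"dx":0,"dy":1.8,"dz":0,"ax":0,"ay":0,"az":0,"gripper":0.4},
    {"dx":0,"dy":0,"dz":0,"ax":0,"ay":0,"az":0,"gripper":0.4},
    {"dx":0,"dy":0,"dz":0,"ax":0,"ay":0,"az":0,"gripper":1},
    {"dx":0,"dy":0,"dz":0,"ax":0,"ay":0,"az":0,"gripper":1},
    {"dx":0,"dy":0,"dz":0,"ax":0,"ay":0,"az":0,"gripper":1},
    {"dx":0,"dy":0,"dz":0,"ax":0,"ay":0,"az":0,"gripper":1},
    {"dx":0,"dy":0,"dz":0,"ax":0,"ay":0,"az":0,"gripper":1},
    {"dx":0,"dy":0,"dz":0,"ax":0,"ay":0,"az":0,"gripper":1},
  ],
  squeeze=55,
)

```text
time: 3.45
position: [0.4943, 0.2308, 0.0469]
tool_rot: [0.705, -0.705, 0.054, -0.054]
wrist_force: [-1.1, -0.3, 4.4]
gripper_width: 0.0137
```

Call:
drive_tool(
  plan=[
    {"dx":0,"dy":-0.4,"dz":0,"ax":0,"ay":0,"az":0,"gripper":1},
    {"dx":0,"dy":-0.4,"dz":0,"ax":0,"ay":0,"az":0,"gripper":1},
    {"dx":0,"dy":-0.4,"dz":0,"ax":0,"ay":0,"az":0,"gripper":1},
    {"dx":0,"dy":-0.4,"dz":0,"ax":0,"ay":0,"az":0,"gripper":1},
    {"dx":0,"dy":-0.4,"dz":0,"ax":0,"ay":0,"az":0,"gripper":1},
    {"dx":0,"dy":-0.5,"dz":0,"ax":0,"ay":0,"az":0,"gripper":1},
    {"dx":0,"dy":-1,"dz":0,"ax":0,"ay":0,"az":0,"gripper":1},
    {"dx":0,"dy":-1.5,"dz":0,"ax":0,"ay":0,"az":0,"gripper":1},
    {"dx":0,"dy":-2,"dz":0,"ax":0,"ay":0,"az":0,"gripper":1},
    {"dx":0,"dy":-2,"dz":0,"ax":0,"ay":0,"az":0,"gripper":1},
    {"dx":0,"dy":0,"dz":0,"ax":0,"ay":0,"az":0,"gripper":1},
  ],
  squeeze=55,
)

```text
time: 4.82
position: [0.495, 0.2311, 0.1385]
tool_rot: [0.706, -0.704, 0.053, -0.055]
wrist_force: [0.5, 0.7, -1.4]
gripper_width: 0.0135
```

```bash
python3 - <<'E'
from h import *
a=cam('scene');b=cam('top'); w=cam('wrist')
im=np.zeros((600,800,3),np.uint8)
im[:300,:400]=cv2.resize(a['img'][120:270,270:470],(400,300)); im[:300,400:]=cv2.resize(b['img'][130:250,140:300],(400,300)); im[300:,:400]=cv2.resize(w['img'],(400,300))
cv2.imwrite('pics/lift.png',im[:,:,::-1])
p,M,s=tool(); print(p,s['wrist_force'],s['torque'],s['gripper_width'],s['q'].round(2))
for n,c,roi in(('scene',a,(290,120,420,260)),('top',b,(150,130,250,230))):
  H,S,V=cv2.split(cv2.cvtColor(c['img'],cv2.COLOR_RGB2HSV)); m=(((H<8)|(H>172))&(S>150)&(V>80)).astype(np.uint8)
  mm=np.zeros_like(m); mm[roi[1]:roi[3],roi[0]:roi[2]]=m[roi[1]:roi[3],roi[0]:roi[2]]
  v,u=np.nonzero(mm); P=depthpt(c,np.c_[u,v]); print(n,len(u),np.median(P,0)); 
  L=(P-p)@M; A=np.c_[L[:,0],np.ones(len(L))]; print('slope z vs x',np.linalg.lstsq(A,-L[:,1],rcond=None)[0], np.median(L,0))
E
```

```text
[0.49394098 0.2306279  0.13636145] [ 0.0688439   0.90137323 -1.23837312] [ 0.06777196  0.10146586 -0.02011249] 0.013791602172357233 [-0.53  0.52 -0.01  2.1   0.01  0.53  0.87]
scene 794 [0.61500176 0.29070968 0.08503209]
slope z vs x [ 0.31893434 -0.0847142 ] [0.1237531  0.05125533 0.10541859]
top 601 [0.668272   0.22188002 0.12096596]
slope z vs x [-0.83671573  0.12092662] [0.17683962 0.01534441 0.0172592 ]
```

View pics/lift.png

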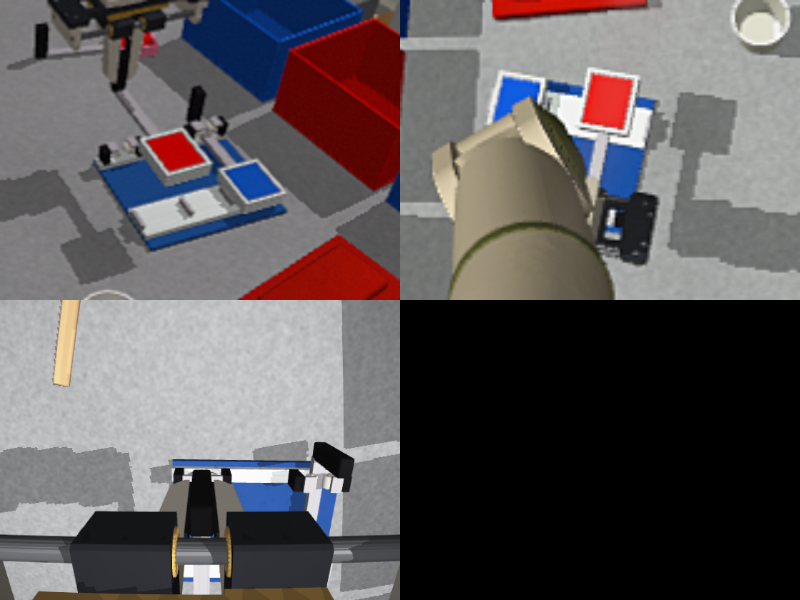

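Lifted: the red carrier is free (scene crop tray at (175,152)), blue still parked (tab at (197,102)). Measure the sag from the tray's blob only.

```bash
cat >> h.py <<'E'
def sag(c,seed,show=True):
    p,M,s=tool()
    H,S,V=cv2.split(cv2.cvtColor(c['img'],cv2.COLOR_RGB2HSV)); m=(((H<8)|(H>172))&(S>150)&(V>80)).astype(np.uint8)
    n,l,st,ce=cv2.connectedComponentsWithStats(m); i=min([k for k in range(1,n) if st[k,4]>60],key=lambda k:np.hypot(*(ce[k]-seed)))
    mm=cv2.erode((l==i).astype(np.uint8),np.ones((3,3))); v,u=np.nonzero(mm); P=depthpt(c,np.c_[u,v]); P=P[P[:,2]>0]
    L=P-p; L=L-0; A=np.c_[P[:,:2]-P[:,:2].mean(0),np.ones(len(P))]; k=np.linalg.lstsq(A,P[:,2],rcond=None)[0]
    print('blob',ce[i].round(1),st[i,4],'mean',P.mean(0).round(4),'tool-frame offset',((P.mean(0)-p)@M).round(4),'slopes along tool x,z',(k[:2]@M[:2,0]).round(3),(k[:2]@M[:2,2]).round(3))
    # heading by rect at mean height
    P2=plane(c,cv2.findContours((l==i).astype(np.uint8),0,1)[0][0][:,0],P[:,2].mean())[:,:2]*1000
    print('rect',cv2.minAreaRect(P2.astype(np.float32)))
E
python3 - <<'E'
from h import *
sag(cam('scene'),(357,195)); sag(cam('top'),(224,170))
p,M,s=tool();print(p,s['wrist_force'],M.round(3))
E
```

```text
blob [356.6 195.9] 322 mean [0.6468 0.2043 0.1263] tool-frame offset [ 0.1552  0.0097 -0.0028] slopes along tool x,z 0.549 -0.618
rect ((646.4710083007812, 204.73434448242188), (47.68510818481445, 57.33984375), 80.92132568359375)
blob [222.7 170.5] 326 mean [0.6409 0.2051 0.1318] tool-frame offset [ 0.1493  0.004  -0.0029] slopes along tool x,z -1.77 -2.304
rect ((640.8663940429688, 205.26255798339844), (46.83951187133789, 58.214054107666016), 81.08406066894531)
[0.49378026 0.23058657 0.13599192] [-0.74939244  0.21020228 -1.20969905] [[ 0.989 -0.001  0.151]
 [-0.151 -0.001  0.989]
 [-0.001 -1.    -0.001]]
```

No sag seen (coupon about 126–132 mm, 123 expected; yaw –9°). Carrying on: turn –90° in place at height, then move to hover before the apron.

Call:
drive_tool(
  plan=[
    {"dx":0,"dy":-0.5,"dz":0,"ax":0,"ay":0.1,"az":0,"gripper":1},
    {"dx":0,"dy":-0.5,"dz":0,"ax":0,"ay":0.135,"az":0,"gripper":1},
    {"dx":0,"dy":0,"dz":0,"ax":0,"ay":0.135,"az":0,"gripper":1},
    {"dx":0,"dy":0,"dz":0,"ax":0,"ay":0.135,"az":0,"gripper":1},
    {"dx":0,"dy":0,"dz":0,"ax":0,"ay":0.135,"az":0,"gripper":1},
    {"dx":0,"dy":0,"dz":0,"ax":0,"ay":0.135,"az":0,"gripper":1},
    {"dx":0,"dy":0,"dz":0,"ax":0,"ay":0.135,"az":0,"gripper":1},
    {"dx":0,"dy":0,"dz":0,"ax":0,"ay":0.135,"az":0,"gripper":1},
    {"dx":0,"dy":0,"dz":0,"ax":0,"ay":0.135,"az":0,"gripper":1},
    {"dx":0,"dy":0,"dz":0,"ax":0,"ay":0.135,"az":0,"gripper":1},
    {"dx":0,"dy":0,"dz":0,"ax":0,"ay":0.135,"az":0,"gripper":1},
    {"dx":0,"dy":0,"dz":0,"ax":0,"ay":0.125,"az":0,"gripper":1},
    {"dx":2.7,"dy":0,"dz":2.6,"ax":0,"ay":0,"az":0,"gripper":1},
    {"dx":2.8,"dy":0,"dz":2.7,"ax":0,"ay":0,"az":0,"gripper":1},
    {"dx":2.8,"dy":0,"dz":2.7,"ax":0,"ay":0,"az":0,"gripper":1},
    {"dx":2.8,"dy":0,"dz":2.7,"ax":0,"ay":0,"az":0,"gripper":1},
    {"dx":2.8,"dy":0,"dz":2.7,"ax":0,"ay":0,"az":0,"gripper":1},
    {"dx":2.8,"dy":0,"dz":2.7,"ax":0,"ay":0,"az":0,"gripper":1},
    {"dx":2.7,"dy":0,"dz":2.7,"ax":0,"ay":0,"az":0,"gripper":1},
    {"dx":0,"dy":0,"dz":0,"ax":0,"ay":0,"az":0,"gripper":1},
  ],
  squeeze=55,
)

```text
time: 7.58
position: [0.6508, 0.0063, 0.1459]
tool_rot: [-0.458, 0.459, -0.538, 0.539]
wrist_force: [-0.8, 0.1, -0.6]
gripper_width: 0.0135
```

```bash
cat > look.py <<'E'
from h import *
import sys,pickle
n=sys.argv[1]; a=cam('scene');b=cam('top'); pickle.dump((a,b),open(n+'.pkl','wb'))
im=np.zeros((600,800,3),np.uint8)
im[:300,:400]=cv2.resize(a['img'][210:330,100:260],(400,300),interpolation=2); im[:300,400:]=cv2.resize(b['img'][130:250,270:430],(400,300),interpolation=2)
im[300:,:400]=cv2.resize(a['img'],(400,300),interpolation=3); im[300:,400:]=cv2.resize(b['img'],(400,300),interpolation=3)
cv2.imwrite('pics/'+n+'.png',im[:,:,::-1])
p,M,s=tool(); print(s['time'],p,M[:,0].round(3),M[:,1].round(3),s['wrist_force'].round(2),s['gripper_width'],s['q'].round(2))
mouth=np.array([.613,-.2145]); d=np.array([-.158,-.987]); e=np.array([.987,-.158])
print('TCP along box x,y(mm):',(p[:2]-mouth)@d*1000,(p[:2]-mouth)@e*1000)
E
python3 look.py hov; python3 - <<'E'
from h import *
import pickle
a,b=pickle.load(open('hov.pkl','rb'))
sag(a,(215,265)); sag(b,(345,180))
E
```

```text
7.675 [0.64919731 0.00993374 0.14568999] [-0.156 -0.988  0.   ] [-0.002 -0.    -1.   ] [-0.62  1.17 -0.72] 0.01379310113081758 [-0.37  0.64  0.42  1.87 -0.38  0.71  0.11]
TCP along box x,y(mm): -227.23527364847618 0.2662191750973502
blob [218.5 241.8] 472 mean [ 0.6292 -0.1466  0.1371] tool-frame offset [0.1577 0.0087 0.0047] slopes along tool x,z 0.123 1.014
rect ((628.9087524414062, -145.8665313720703), (57.14666748046875, 48.41893005371094), 80.87196350097656)
blob [345.1 178.6] 332 mean [ 0.6224 -0.1425  0.1369] tool-frame offset [ 0.1547  0.0089 -0.0027] slopes along tool x,z -0.745 -2.439
rect ((622.4947509765625, -142.54820251464844), (56.002716064453125, 48.4578971862793), 80.6417007446289)
```

View pics/hov.png

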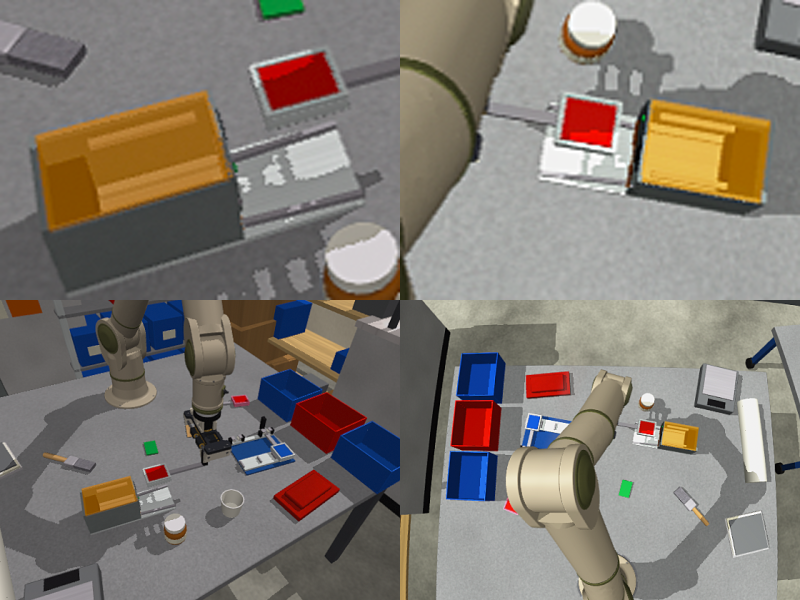

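Hover: red tray at scene (218,242)/top (345,179), pointing straight at the mouth, no sag, lateral error about 0–2 mm. Jar and cup are clear. Descend to just above the apron.

Call:
drive_tool(
  plan=[
    {"dx":0,"dy":2,"dz":0,"ax":0,"ay":0,"az":0,"gripper":1},
    {"dx":0,"dy":2.5,"dz":0,"ax":0,"ay":0,"az":0,"gripper":1},
    {"dx":0,"dy":2.5,"dz":0,"ax":0,"ay":0,"az":0,"gripper":1},
    {"dx":0,"dy":1.8,"dz":0,"ax":0,"ay":0,"az":0,"gripper":1},
    {"dx":0,"dy":1,"dz":0,"ax":0,"ay":0,"az":0,"gripper":1},
    {"dx":0,"dy":0.5,"dz":0,"ax":0,"ay":0,"az":0,"gripper":1},
    {"dx":0,"dy":0,"dz":0,"ax":0,"ay":0,"az":0,"gripper":1},
    {"dx":0,"dy":0,"dz":0,"ax":0,"ay":0,"az":0,"gripper":1},
  ],
  squeeze=55,
)

```text
time: 8.68
position: [0.6502, 0.0099, 0.0443]
tool_rot: [-0.46, 0.459, -0.537, 0.538]
wrist_force: [0.9, -0.3, -0.6]
gripper_width: 0.0137
```

```bash
python3 look.py low; python3 - <<'E'
from h import *
import pickle
a,b=pickle.load(open('low.pkl','rb'))
sag(a,(215,275)); sag(b,(345,185))
im=np.hstack([cv2.resize(a['img'][240:315,160:260],(400,300),interpolation=2),cv2.resize(b['img'][150:225,310:410],(400,300),interpolation=2)])
cv2.imwrite('pics/low2.png',im[:,:,::-1])
E
```

```text
8.775 [0.65014533 0.00990666 0.04431863] [-0.155 -0.988 -0.   ] [ 0.001  0.    -1.   ] [ 0.66 -0.52 -1.14] 0.014004553686365676 [-0.31  0.77  0.33  1.92 -0.46  0.53  0.18]
TCP along box x,y(mm): -227.3583313441636 1.2061888578782731
blob [223.5 271.5] 426 mean [ 0.6295 -0.1434  0.036 ] tool-frame offset [0.1547 0.0083 0.0035] slopes along tool x,z 0.135 1.176
rect ((629.5269165039062, -142.70144653320312), (55.96485900878906, 48.471195220947266), 80.5338134765625)
blob [339.6 186.1] 281 mean [ 0.6233 -0.1408  0.0365] tool-frame offset [ 0.1531  0.0078 -0.0031] slopes along tool x,z -0.799 -2.823
rect ((623.2529296875, -140.90463256835938), (55.762969970703125, 48.09771728515625), 80.65071868896484)
```

View pics/low2.png

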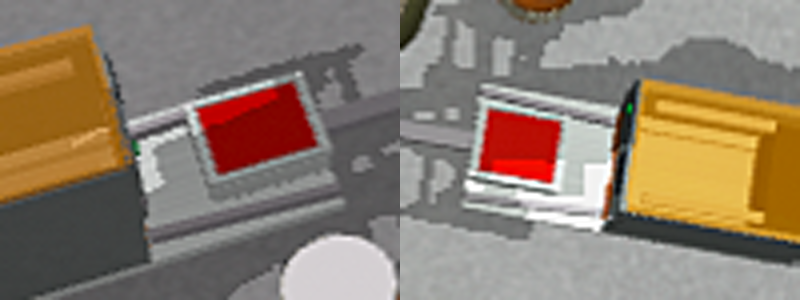

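Tray sits between the guides, left crop (258,135), right crop (520,147), centred allowing for its height. Lower the last 5 mm and push in most of the way.

Call:
drive_tool(
  plan=[
    {"dx":0,"dy":0.25,"dz":0,"ax":0,"ay":0,"az":0,"gripper":1},
    {"dx":0,"dy":0.25,"dz":0,"ax":0,"ay":0,"az":0,"gripper":1},
    {"dx":0,"dy":0,"dz":0,"ax":0,"ay":0,"az":0,"gripper":1},
    {"dx":0.5,"dy":0,"dz":0,"ax":0,"ay":0,"az":0,"gripper":1},
    {"dx":1,"dy":0,"dz":0,"ax":0,"ay":0,"az":0,"gripper":1},
    {"dx":1,"dy":0,"dz":0,"ax":0,"ay":0,"az":0,"gripper":1},
    {"dx":1,"dy":0,"dz":0,"ax":0,"ay":0,"az":0,"gripper":1},
    {"dx":0.8,"dy":0,"dz":0,"ax":0,"ay":0,"az":0,"gripper":1},
    {"dx":0.7,"dy":0,"dz":0,"ax":0,"ay":0,"az":0,"gripper":1},
    {"dx":0,"dy":0,"dz":0,"ax":0,"ay":0,"az":0,"gripper":1},
  ],
  squeeze=55,
)

```text
time: 10.02
position: [0.6422, -0.0395, 0.0389]
tool_rot: [0.46, -0.459, 0.538, -0.537]
wrist_force: [0.7, 4.2, 6.1]
gripper_width: 0.0139
```

```bash
python3 look.py in1; python3 - <<'E'
from h import *
import pickle
a,b=pickle.load(open('in1.pkl','rb'))
sag(a,(195,275)); sag(b,(355,187))
E
```

```text
10.125 [ 0.64216585 -0.03949702  0.03890693] [-0.155 -0.988 -0.001] [ 0.     0.001 -1.   ] [-0.91  3.51  6.04] 0.013692434789496012 [-0.22  0.77  0.31  1.93 -0.45  0.5   0.24]
TCP along box x,y(mm): -177.33615050252138 1.136222941961238
blob [204.6 278.7] 357 mean [ 0.6199 -0.1858  0.0261] tool-frame offset [0.148  0.0127 0.0007] slopes along tool x,z 0.009 0.015
rect ((618.7911376953125, -186.10079956054688), (46.58784866333008, 48.534915924072266), 80.30419158935547)
blob [355.  189.2] 263 mean [ 0.6169 -0.1901  0.0252] tool-frame offset [ 0.1527  0.0136 -0.0015] slopes along tool x,z 0.027 -0.021
rect ((616.7737426757812, -190.4964599609375), (53.57654571533203, 47.95545196533203), 80.70074462890625)
```

Tray flat on the floor (coupon top 25.5 mm; 26 expected), nose ~10 mm in, pushing ~4 N through the flap. Continue.

Call:
drive_tool(
  plan=[
    {"dx":0.5,"dy":-0.03,"dz":0,"ax":0,"ay":0,"az":0,"gripper":1},
    {"dx":1,"dy":0,"dz":0,"ax":0,"ay":0,"az":0,"gripper":1},
    {"dx":1,"dy":0,"dz":0,"ax":0,"ay":0,"az":0,"gripper":1},
    {"dx":1,"dy":0,"dz":0,"ax":0,"ay":0,"az":0,"gripper":1},
    {"dx":1,"dy":0,"dz":0,"ax":0,"ay":0,"az":0,"gripper":1},
    {"dx":1,"dy":0,"dz":0,"ax":0,"ay":0,"az":0,"gripper":1},
    {"dx":1,"dy":0,"dz":0,"ax":0,"ay":0,"az":0,"gripper":1},
    {"dx":1,"dy":0,"dz":0,"ax":0,"ay":0,"az":0,"gripper":1},
    {"dx":1,"dy":0,"dz":0,"ax":0,"ay":0,"az":0,"gripper":1},
    {"dx":0.5,"dy":0,"dz":0,"ax":0,"ay":0,"az":0,"gripper":1},
    {"dx":0,"dy":0,"dz":0,"ax":0,"ay":0,"az":0,"gripper":1},
  ],
  squeeze=55,
)

```text
time: 11.5
position: [0.6277, -0.1292, 0.039]
tool_rot: [-0.459, 0.459, -0.538, 0.538]
wrist_force: [-0.4, 1.4, 4.0]
gripper_width: 0.0133
```

```bash
python3 look.py in2
```

```text
11.6 [ 0.62775191 -0.12928552  0.03894771] [-0.156 -0.988  0.001] [-0.    -0.001 -1.   ] [-0.3  -1.05  2.65] 0.013696305633564599 [-0.07  0.76  0.29  1.94 -0.42  0.5   0.36]
TCP along box x,y(mm): -86.4374911020821 1.0962482806249538
```

View pics/in2.png

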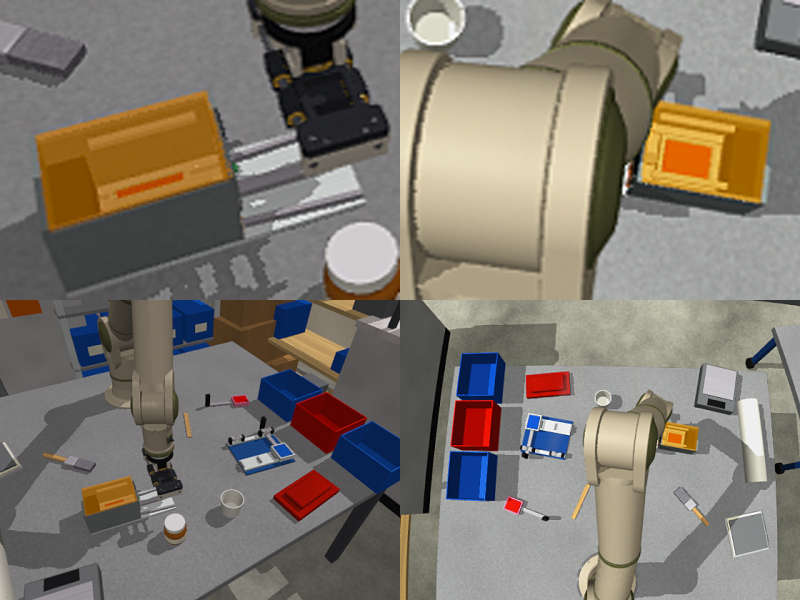

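Tray is inside the box (coupon through the roof at top crop (688,157)); jar, cup, blue carrier undisturbed. Nose should be about 11 mm short of the backstop: advance slowly until the force rises.

Call:
drive_tool(
  plan=[
    {"dx":0.3,"dy":0,"dz":0,"ax":0,"ay":0,"az":0,"gripper":1},
    {"dx":0.3,"dy":0,"dz":0,"ax":0,"ay":0,"az":0,"gripper":1},
    {"dx":0.2,"dy":0,"dz":0,"ax":0,"ay":0,"az":0,"gripper":1},
    {"dx":0,"dy":0,"dz":0,"ax":0,"ay":0,"az":0,"gripper":1},
  ],
  squeeze=55,
)

```text
time: 12.1
position: [0.6267, -0.1367, 0.039]
tool_rot: [-0.459, 0.459, -0.537, 0.538]
wrist_force: [-0.1, 1.5, 3.4]
gripper_width: 0.0137
```

Call:
drive_tool(
  plan=[
    {"dx":0.2,"dy":0,"dz":0,"ax":0,"ay":0,"az":0,"gripper":1},
    {"dx":0,"dy":0,"dz":0,"ax":0,"ay":0,"az":0,"gripper":1},
  ],
  squeeze=55,
)

```text
time: 12.35
position: [0.6265, -0.1385, 0.039]
tool_rot: [-0.459, 0.46, -0.537, 0.538]
wrist_force: [-0.9, 1.4, 3.9]
gripper_width: 0.0135
```

Call:
drive_tool(
  plan=[
    {"dx":0.15,"dy":0,"dz":0,"ax":0,"ay":0,"az":0,"gripper":1},
    {"dx":0,"dy":0,"dz":0,"ax":0,"ay":0,"az":0,"gripper":1},
  ],
  squeeze=55,
)

```text
time: 12.6
position: [0.6262, -0.1399, 0.0389]
tool_rot: [-0.459, 0.46, -0.537, 0.538]
wrist_force: [0.5, 1.5, 3.6]
gripper_width: 0.0134
```

Call:
drive_tool(
  plan=[
    {"dx":0.15,"dy":0,"dz":0,"ax":0,"ay":0,"az":0,"gripper":1},
    {"dx":0,"dy":0,"dz":0,"ax":0,"ay":0,"az":0,"gripper":1},
  ],
  squeeze=55,
)

```text
time: 12.85
position: [0.6262, -0.1402, 0.039]
tool_rot: [0.46, -0.459, 0.538, -0.537]
wrist_force: [0.6, 5.6, 4.6]
gripper_width: 0.0137
```

Call:
drive_tool(
  plan=[
    {"dx":0.1,"dy":0,"dz":0,"ax":0,"ay":0,"az":0,"gripper":1},
    {"dx":0,"dy":0,"dz":0,"ax":0,"ay":0,"az":0,"gripper":1},
    {"dx":0,"dy":0,"dz":0,"ax":0,"ay":0,"az":0,"gripper":1},
  ],
  squeeze=55,
)

```text
time: 13.22
position: [0.6262, -0.1402, 0.039]
tool_rot: [0.46, -0.459, 0.538, -0.537]
wrist_force: [1.4, 8.3, 6.0]
gripper_width: 0.0133
```

```bash
python3 look.py in3; python3 - <<'E'
from h import *
import pickle
a,b=pickle.load(open('in3.pkl','rb'))
H,S,V=cv2.split(cv2.cvtColor(b['img'],cv2.COLOR_RGB2HSV))
m=np.zeros_like(H); m[165:215,355:425]=((H<11)&(S>180)&(V>150))[165:215,355:425]
n,l,st,ce=cv2.connectedComponentsWithStats(m)
for i in range(1,n):
  if st[i,4]>20:
    P=plane(b,ce[i],.026)[0]; q=P[:2]-[.613,-.2145]; print(ce[i],st[i],P,'along',q@[-.158,-.987],'across',q@[.987,-.158])
E
```

```text
13.325 [ 0.62617588 -0.14026693  0.03894169] [-0.154 -0.988 -0.002] [ 0.     0.002 -1.   ] [2.21 8.19 5.47] 0.013858226526045478 [-0.05  0.76  0.28  1.94 -0.42  0.5   0.38]
TCP along box x,y(mm): -75.3498339841081 1.2757712740190712
```

Backstop met: force climbs to 8 N with no motion, and TCP is 75.3 mm outside the mouth (75 expected). Unload, open, lift away.

Call:
drive_tool(
  plan=[
    {"dx":-0.17,"dy":0,"dz":0,"ax":0,"ay":0,"az":0,"gripper":1},
    {"dx":0,"dy":0,"dz":0,"ax":0,"ay":0,"az":0,"gripper":0.5},
    {"dx":0,"dy":0,"dz":0,"ax":0,"ay":0,"az":0,"gripper":0.5},
    {"dx":0,"dy":0,"dz":0,"ax":0,"ay":0,"az":0,"gripper":0.5},
    {"dx":0,"dy":0,"dz":0,"ax":0,"ay":0,"az":0,"gripper":0.5},
    {"dx":0,"dy":-1,"dz":0,"ax":0,"ay":0,"az":0,"gripper":0.5},
    {"dx":0,"dy":-2,"dz":0,"ax":0,"ay":0,"az":0,"gripper":0.5},
    {"dx":0,"dy":-4,"dz":0,"ax":0,"ay":0,"az":0,"gripper":0.5},
    {"dx":0,"dy":-5,"dz":0,"ax":0,"ay":0,"az":0,"gripper":0.5},
    {"dx":-2,"dy":-5,"dz":0,"ax":0,"ay":0,"az":0,"gripper":0.5},
    {"dx":-5,"dy":-3,"dz":0,"ax":0,"ay":0,"az":0,"gripper":0.5},
    {"dx":-5,"dy":0,"dz":-2,"ax":0,"ay":0,"az":0,"gripper":0.5},
    {"dx":-5,"dy":0,"dz":-3,"ax":0,"ay":0,"az":0,"gripper":0.5},
    {"dx":0,"dy":0,"dz":0,"ax":0,"ay":0,"az":0,"gripper":0.5},
  ],
  squeeze=55,
)

```text
time: 15.08
position: [0.6016, 0.0406, 0.2402]
tool_rot: [0.462, -0.461, 0.537, -0.535]
wrist_force: [0.3, -0.5, 0.1]
gripper_width: 0.0465
```

```bash
python3 look.py end; python3 - <<'E'
from h import *
import pickle
a,b=pickle.load(open('end.pkl','rb'))
H,S,V=cv2.split(cv2.cvtColor(a['img'],cv2.COLOR_RGB2HSV))
H,S,V=cv2.split(cv2.cvtColor(b['img'],cv2.COLOR_RGB2HSV))
m=np.zeros_like(H); m[165:215,355:425]=((H<12)&(S>180)&(V>150))[165:215,355:425]
n,l,st,ce=cv2.connectedComponentsWithStats(m)
for i in range(1,n):
  if st[i,4]>20:
    P=plane(b,ce[i],.026)[0]; q=P[:2]-[.613,-.2145]; print(ce[i],st[i],P,'along',q@[-.158,-.987],'across',q@[.987,-.158])
im=np.hstack([cv2.resize(a['img'][235:310,145:245],(400,300),interpolation=2),cv2.resize(b['img'][150:225,320:420],(400,300),interpolation=2)])
im=np.vstack([im,np.hstack([cv2.resize(a['img'],(400,300),interpolation=3),cv2.resize(b['img'],(400,300),interpolation=3)])])
cv2.imwrite('pics/end2.png',im[:,:,::-1])
E
```

```text
15.175 [0.60310967 0.03555681 0.24034542] [-0.154 -0.988 -0.   ] [ 0.002  0.    -1.   ] [ 0.63 -0.81 -0.39] 0.04623992381941206 [-0.47  0.47  0.46  1.9  -0.28  0.84 -0.02]
TCP along box x,y(mm): -245.24339712613474 -49.27072929262636
```

View pics/end2.png

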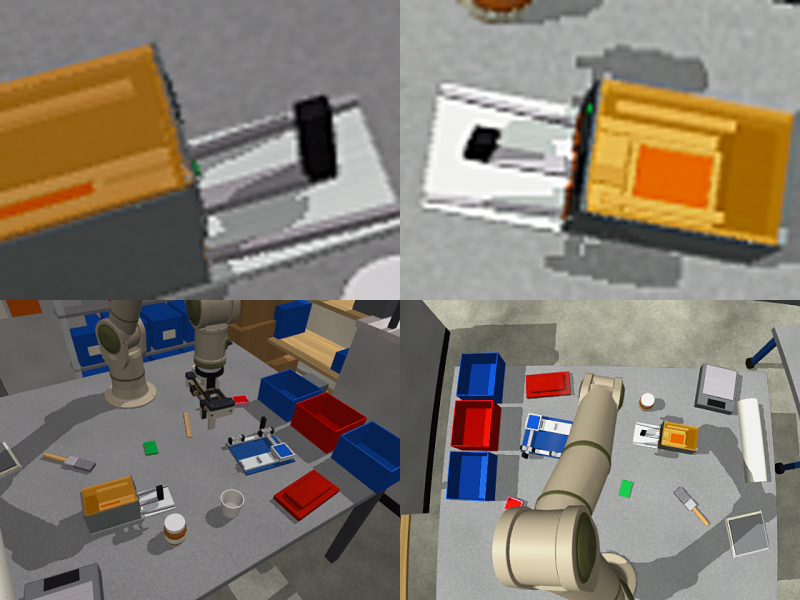

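Carrier stands released, upright: coupon under the roof at (676,178), tab on the apron at (482,143)/(317,140). Tilt the wrist to look at the flap from in front, and check positions numerically.

Call:
drive_tool(
  plan=[
    {"dx":0,"dy":0,"dz":0,"ax":0,"ay":0,"az":-0.15,"gripper":0.5},
    {"dx":0,"dy":0,"dz":0,"ax":0,"ay":0,"az":-0.15,"gripper":0.5},
    {"dx":0,"dy":0,"dz":0,"ax":0,"ay":0,"az":-0.15,"gripper":0.5},
    {"dx":0,"dy":0,"dz":0,"ax":0,"ay":0,"az":-0.15,"gripper":0.5},
    {"dx":0,"dy":0,"dz":0,"ax":0,"ay":0,"az":0,"gripper":0.5},
  ],
)

```text
time: 15.8
position: [0.6036, 0.037, 0.2375]
tool_rot: [-0.28, 0.599, -0.376, 0.649]
wrist_force: [0.1, -0.2, -0.2]
gripper_width: 0.0466
```

```bash
python3 - <<'E'
from h import *
w=cam('wrist'); save(w,'flap'); b=cam('top')
f=lambda uv,z:((plane(b,uv,z)[:,:2]-[.613,-.2145])@np.array([[-.158,.987],[-.987,-.158]])*1000).round(1)
print('coupon along/across',f([[389,194.5]],.026),'tab',f([[340.6,185.9]],.066))
H,S,V=cv2.split(cv2.cvtColor(w['img'],cv2.COLOR_RGB2HSV))
m=((H<18)&(S>150)&(V>90)).astype(np.uint8); n,l,st,ce=cv2.connectedComponentsWithStats(m)
for i in range(1,n):
  if st[i,4]>150:
    v,u=np.nonzero(l==i); P=depthpt(w,np.c_[u,v]); q=(P[:,:2]-[.613,-.2145])@np.array([[-.158,.987],[-.987,-.158]])*1000
    print(ce[i].round(),st[i],'along,across pct',np.percentile(q,[5,50,95],axis=0).round(0).tolist(),'z',np.percentile(P[:,2],[5,50,95]).round(3))
E
```

```text
coupon along/across [[82.1  2.2]] tab [[-74.4  -7.8]]
[440. 186.] [415 173  56  34 969] along,across pct [[-111.0, 109.0], [-104.0, 126.0], [-80.0, 157.0]] z [0.034 0.043 0.051]
[318. 227.] [289 217  61  19 949] along,across pct [[-1.0, -37.0], [0.0, -0.0], [1.0, 37.0]] z [0.012 0.028 0.039]
[308. 296.] [ 282  273   56   45 2059] along,across pct [[7.0, -44.0], [70.0, -12.0], [136.0, 21.0]] z [0.094 0.095 0.096]
```

View pics/flap.png

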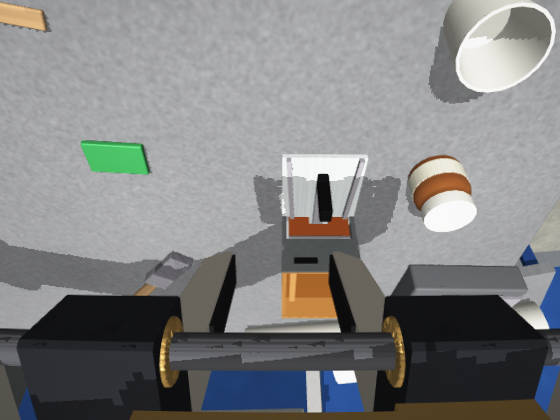

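The flap at (318,227) hangs in the mouth plane (0 ± 1 mm over its whole height, z 12–39 mm), so it is shut. The tab is 74 mm outside (75 expected). Signing off.

```bash
python3 -c "
from bench import workorder; print(workorder.sign_off())"
```

```text
the job is handed in; nothing more can be done
None
```

The red carrier is in the cure box with its nose against the backstop and the flap shut behind the tray. I let go, moved the arm clear and signed off at about 16 s of the 45 s allowed.

How it went:
- **Unclipping:** I gripped the black tab and lifted the carrier straight out of the catch. I saw no sag.
- **Loading:** I turned it about 90°, set it on the apron between the guides and pushed it in nose first. Only the tray touched the flap.

Last checks:
- **Backstop:** the push force rose to about 8 N with no further movement, with the gripper 75.3 mm outside the mouth. The expected distance is 75 mm.
- **After release:** the tab is 74 mm outside the mouth and upright.
- **Flap:** it lies in the mouth plane to within 1 mm over its height, so it is shut.
- **Other objects:** the blue carrier, jar, cup and green scrap look undisturbed in the pictures; I did not re-measure their positions.

Checks that disagreed or failed:
- The scene and top cameras differed by about 6 mm on the tray's sideways position before insertion. The tray still went in cleanly.
- The top camera put the coupon 82 mm inside the mouth against the expected 77 mm. I read that pixel by eye through the amber roof. I trust the force reading and the tab position more.
- The automatic coupon colour check found nothing through the roof.

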